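Prop the garlic box open on its stay

TASK

Leave the wooden garlic box airing, with its lid propped ajar on the stay. Swing the lid right back until it rests open by itself, flip the steel stay on the side of the box up as far as it goes, then lower the lid gently onto the stay's tip and let go. Never let the lid drop, and leave the things standing round the box as they are.

Things in the scene. Friction and masses are not known exactly. Their poses are not given: they have to be found in the camera images.
- garlic_box: Light wooden box, 125 mm deep (its x) by 180 wide (its y) by 85 high, with a hinged lid, five dark vent slots in front, garlic inside. Fixed to the worktop; place and yaw (up to 0.35 rad) vary. Origin: centre of its underside, on the worktop; x to its rear (away from the robot), y to its left, z up; front, right etc. below are in this frame.
- lid (a joint): Lid angle, rad: 0 closed (level), grows as the front edge rises, stop at 1.72 (leaning 0.15 past upright, where it rests by itself; below 1.57 it falls shut). Lightly damped. Wooden board 230 mm wide, 10 thick, 0.25 to 0.4 kg, front edge 140 from the hinge line, overhanging the box's sides by 25 (not in the 45 next to the hinge). With the stay fully up it rests on the stay's tip at 0.60.
- lid_hinge (a point): Middle of the lid's hinge line, which runs along the box's y in the plane of the lid's underside, at the rear top edge of the box: 62.5 mm behind the box's origin, 87 mm above it. Does not move. Overhead, a wall cabinet's underside is 0.77 m above the worktop from x = 0.59 m on (mind the forearm: lean the hand towards the robot when the lid is high).
- lid_handle (a point): Middle of the steel rail along the lid's front edge: round bar 10 mm thick, 120 long, along the box's y, 36 in front of the wood on a bracket at each end (clear gap 31). It lies in the lid's plane, 176 from the hinge line, 5 above the underside's plane. Moves with the lid: 92 mm above the worktop when closed, about 260 when fully open.
- stay (a joint): Stay angle, rad: 0 folded, grows as its tip rises, stop at 1.52 (arm 0.12 past upright, towards the box's front); starts at 0 to 0.1. Steel crank outside the box's right (-y) wall, with an arm that props the lid and a thumb lever that turns it. Stiff pivot (0.05 N m): it stays where left. Pushing the thumb bar to the box's front, then down, raises the arm.
- stay_pivot (a point): Point on the stay's pivot line (along the box's y) in the plane of its arm: 28.5 mm in front of the box's origin, 104 to its right, 47 above it. Fixed.
- stay_thumb (a point): Middle of the thumb bar: round, 14 mm thick, 60 long along the box's y, at the end of the thumb lever, 55 from the pivot line, its middle 151 right of the box's origin, clear of the lid. Seen from the pivot it stands 70 deg above the box's rear direction when folded, turning up and over to the front with the stay. 99 mm above the worktop when folded, 68 when up.
- stay_tip (a point): Middle of the cross pin (12 mm thick) at the end of the stay's arm, 105 mm from the pivot line, 104 right of the box's origin; folded, the arm points to the rear and 10 deg up. The lid's right overhang comes to rest on it. About 65 mm above the worktop when folded, 151 when up.
- mug_dotted: White mug with grey dots, 82 mm wide, 91 mm high, handle to its side; stands loose to the left of the box. Origin: centre of its foot.
- tin: Low round food tin, 86 mm wide, 40 mm high; stands loose at the back left of the box. Origin: centre of its underside.
- shaker: Glass salt shaker, 44 mm wide, 90 mm high; stands loose to the right of the box. Origin: centre of its foot.
- jar: Small spice jar, 51 mm wide, 62 mm high; stands loose to the right, beyond the shaker. Origin: centre of its underside.

How it is judged:
On the way, in this order (a step that is already met when the one before it is completed fails the run):
1. the lid is swung right back, leaning past upright (value of joint lid above 1.62 rad), for 0.2 s.
2. the stay is flipped fully up while the lid is still open (value of joint stay above 1.35 rad and value of joint lid above 1.5 rad), for 0.2 s.
At the end, for the whole second after the job is handed in: The stay is fully up (joint above 1.42 rad) and the lid rests still on its tip (lid between 0.55 and 0.68 rad) (value of joint lid between 0.55 and 0.68 rad and value of joint stay above 1.42 rad and velocity of joint lid between -0.05 and 0.05 rad/s); the robot touches nothing.
It fails at once if the lid is let drop (it falls faster than 2.5 rad/s) (velocity of joint lid below -2.5 rad/s).
It fails at once if the mug is pushed 40 mm or more, or tipped over (distance of mug_dotted from where it was at the start of the episode above 0.04 m or angle between mug_dotted's own z axis and vertical above 0.5 rad).
It fails at once if the tin is pushed 40 mm or more, or tipped over (distance of tin from where it was at the start of the episode above 0.04 m or angle between tin's own z axis and vertical above 0.5 rad).
It fails at once if the salt shaker is pushed 40 mm or more, or tipped over (distance of shaker from where it was at the start of the episode above 0.04 m or angle between shaker's own z axis and vertical above 0.5 rad).
It fails at once if the spice jar is pushed 40 mm or more, or tipped over (distance of jar from where it was at the start of the episode above 0.04 m or angle between jar's own z axis and vertical above 0.5 rad).
It also fails if it takes over 64 s, if anything falls off the work surface, if the arm or the gripper's body presses on something with over 40 N, if the wrist force passes 120 N, or if a joint passes its speed limit or range.

ROBOT

A 6-joint arm with a two-finger parallel gripper is mounted at the origin on a cart in front of the work surface, level with it; the furniture and walls round the work are solid. World frame = base frame: x ahead of the robot, y to its left, z up, the work surface at z = 0. Lengths are in m, angles in rad, forces in N, time in s.
With the tool pointing down it reaches from about 0.425 to 0.95 m from the base axis. Payload 3.5 kg.
Tool frame: the origin (TCP) lies at the very end of the fingers, on their centre line; the grasp point (between the pads) lies ctrl.tcp_to_grasp behind it (ctrl.tcp_to_grasp is the distance from the TCP to the grasp point, in m); z points along the fingers, y is the line along which they close (so a half turn about z gives the same grasp; the last joint's range is limited). The gripper opens to 85 mm and grips with 20 to 120 N. Pads are 22 mm wide; open, the fingers measure 114 mm over their backs; the gripper's body (76 mm by 85 mm) begins 54 mm behind the grasp point. The pads swing forward as they close: fully open they stand 13 mm farther back than shut.
Start: joints at [-1.283, 0.286, 1.577, -0, 1.279, -0.15], TCP at [0.286, -0.611, 0.231] pointing down, gripper open.
Joint ranges: [-2.77, 2.77], [-0.9, 2.22], [0.21, 2.48], [-1.53, 4.67], [0.24, 2.81], [-2.84, 2.84]. Speed limits (rad/s): [2.79, 2.79, 3.14, 3.14, 3.14, 3.14].

INTERFACE

Orientations are given as a unit quaternion [x, y, z, w].
In Python, from plant import ctrl gives the robot as it stands.
- The arm moves only by the shell command python3 -m inch 'ROWS' [FORCE]. ROWS is JSON, a list of rows, each an object with "slide": the shift along the tool's x, y, z in cm, a list of three; "turn": the turn about the tool's z in rad; "grip": the finger opening in cm, from 0 to 8.54. A call has 1 to 20 rows; each row is the pose to reach, as a shift and turn from the pose commanded when the call began, along the tool's axes at that moment; what a row does not reach only later rows make up. A row lasts 1/10 s, in which the tool goes at most 50 mm and 8.59 degrees, less where a joint would pass 70% of its speed; a pose out of reach is approached as far as the arm can. A call with a gripper value outside its range is refused whole. The fingers move at their own pace and stop on an object; FORCE is the grip in N (left out, the last holds). Time passes only in rows, so rows that repeat a pose let the fingers close. It gives the time, the measured TCP pose, the force, the opening and the grip force at its end, in the units of the state.
- ctrl.get_state(): the state, without advancing time (a new reading comes with each control period).
- ctrl.read_camera(name): name is "side" or "top" or "wrist"; returns (picture, depth): 384x512x3 uint8, red, green, blue; 384x512 float32, m along the optical axis (not along the pixel's ray), 0 where there is no reading.
- ctrl.camera_info(name): a dict with "K" (3x3 intrinsics, pixels), "D" ([k1, k2, p1, p2, k3] as OpenCV has them; the pictures are not rectified), "camera_from_world" (4x4, takes a point from world to camera coordinates); the wrist camera has in their place "T_tool_cam" (4x4, takes a point from camera to tool coordinates, whose origin is the TCP and whose axes are the flange's). Camera axes: x right, y down, z forward; pixel columns grow to the right and rows downward; lengths in m; the calibration is good to about 2 mm. A picture is of the moment at which its call begins: read the wrist's pose just before it. camera_info takes no time and is no camera call.
- ctrl.sign_off(): hands the job in; it is judged then, once.
The state is a dict: "time": time; "qpos": joint angles; "dq": joint speeds; "joint_efforts": joint torques, N m; "eef_pos": TCP position; "tcp_rot": TCP orientation; "contact_force": force on the tool from outside, world axes, zero at the start; "wrist_torque": the same for the moment, N m; "opening": opening from 0.0 (shut) to 1.0 (fully open); "finger_force": force on a finger pad.
Only numpy, scipy, OpenCV 4.12 (cv2) and the standard library are available. Lean on these libraries where they do the work, as an engineer would, in place of code of your own. Each camera call takes 0.05 s, during which the arm holds its last target. There are 200 camera calls.

## Working session

There is one attempt and no reset: what is moved stays moved. The work goes in short steps, Python scripts to look and compute and a shell command to move; the robot and the scene stay as the last step left them, time stands still between calls to the robot, and variables do not carry over. Pictures are saved under pics/ and viewed, at most 10 in all, crops included, and the job is handed in when it is done.

```bash
ls; mkdir -p pics; python3 - <<'E'
from plant import ctrl
import cv2,numpy as np
print(ctrl.get_state(), ctrl.tcp_to_grasp)
for n in("top","side"):
    p,d=ctrl.read_camera(n); cv2.imwrite(f"pics/{n}0.png",p[:,:,::-1]); np.save(f"{n}0.npy",d)
    i=ctrl.camera_info(n); print(n,i)
print(ctrl.camera_info("wrist"))
a=cv2.imread("pics/top0.png");b=cv2.imread("pics/side0.png")
E
```

```text
pics
{'time': 0.0, 'qpos': array([-1.28297970e+00,  2.87171082e-01,  1.57816667e+00, -9.80061617e-06,
        1.27860279e+00, -1.50018711e-01]), 'dq': array([-7.65245303e-04,  5.40656266e-04, -1.43169294e-03, -4.17319334e-04,
       -4.40221690e-05, -2.02711863e-03]), 'joint_efforts': array([-3.83020451e-04, -4.05981982e+01, -2.92626053e+01, -1.42326844e-04,
        5.77085390e-03, -3.64740004e-06]), 'eef_pos': array([ 0.28601208, -0.61068831,  0.22994916]), 'tcp_rot': array([ 9.76132094e-01,  2.17174483e-01, -8.54991826e-05, -1.17083328e-03]), 'contact_force': array([0.16412602, 0.14018877, 0.37059681]), 'wrist_torque': array([-0.05317006, -0.01832587, -0.01747857]), 'finger_force': 0.0, 'opening': 0.9995642064774927} 0.0187
top {'K': array([[441.42708355,   0.        , 252.34815737],
       [  0.        , 441.42708355, 196.53837106],
       [  0.        ,   0.        ,   1.        ]]), 'D': array([-0.12923377,  0.        ,  0.        ,  0.        ,  0.        ]), 'camera_from_world': array([[-0.45724567, -0.88933441, -0.00327182,  0.23733853],
       [-0.83591502,  0.43103051, -0.3
[... 554 characters left out ...]
,  0.19157559, -0.73969463,  1.333672  ],
       [ 0.        ,  0.        ,  0.        ,  1.        ]])}
{'K': array([[268.3030815 ,   0.        , 257.87726122],
       [  0.        , 268.3030815 , 187.55142953],
       [  0.        ,   0.        ,   1.        ]]), 'D': array([-0.03928867,  0.        ,  0.        ,  0.        ,  0.        ]), 'T_tool_cam': array([[-7.87611690e-04, -9.48504459e-01, -3.16762800e-01,
         8.13112416e-02],
       [ 9.99999666e-01, -6.78359613e-04, -4.55180690e-04,
         9.25681550e-05],
       [ 2.16861824e-04, -3.16763053e-01,  9.48504676e-01,
        -1.42944002e-01],
       [ 0.00000000e+00,  0.00000000e+00,  0.00000000e+00,
         1.00000000e+00]])}
```

View pics/top0.png

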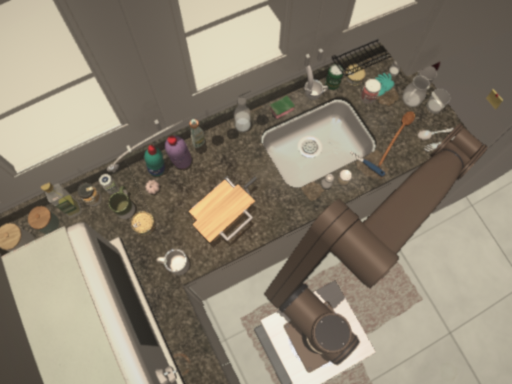

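View pics/side0.png

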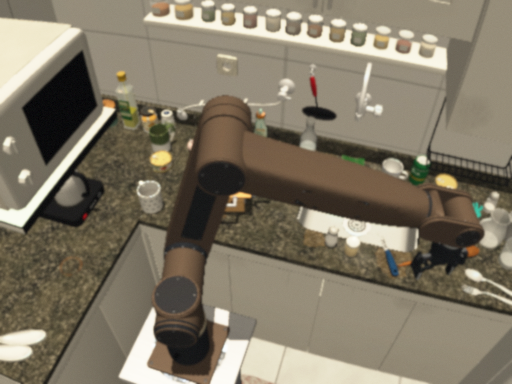

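The top view shows the lid at about (222,210), its rail at (237,230), the mug at (175,260) and the tin at (142,222). The shaker is at (327,181) and the jar at (345,175). In the side view the arm hides the box. I'll fit the lid from the top view's depth.

```bash
cat > h.py <<'E'
from plant import ctrl
import cv2,numpy as np
from scipy.spatial.transform import Rotation as R
def cloud(n,d,T=None):
    i=ctrl.camera_info(n); v,u=np.mgrid[:384,:512]
    xy=cv2.undistortPoints(np.stack([u,v],-1).reshape(-1,1,2).astype(float),i["K"],i["D"]).reshape(384,512,2)
    P=np.dstack([xy*d[...,None],d]); M=np.linalg.inv(i["camera_from_world"]) if T is None else T@i["T_tool_cam"]
    return P@M[:3,:3].T+M[:3,3]
def tool(s=None):
    s=s or ctrl.get_state(); T=np.eye(4);T[:3,:3]=R.from_quat(s["tcp_rot"]).as_matrix();T[:3,3]=s["eef_pos"];return T
def project(n,P):
    i=ctrl.camera_info(n);M=i["camera_from_world"]
    return cv2.projectPoints(np.array(P,float).reshape(-1,3),cv2.Rodrigues(M[:3,:3])[0],M[:3,3],i["K"],i["D"])[0].reshape(-1,2)
E
python3 - <<'E'
from h import *
d=np.load("top0.npy");P=cloud("top",d)
im=cv2.imread("pics/top0.png")
roi=np.zeros(d.shape,bool);roi[170:255,180:265]=1
b=im.astype(int);wood=roi&(abs(P[...,2]-.097)<.012)&(b[...,2]>b[...,0]+50)
print(wood.sum(),P[wood].mean(0),np.median(P[wood][:,2]))
r=cv2.minAreaRect(P[wood][:,:2].astype(np.float32));print(r,cv2.boxPoints(r))
m=roi&~wood&(P[...,2]>.04)
vs,us=np.where(m)
for n,(u0,u1,v0,v1) in dict(mug=(158,190,245,275),tin=(130,156,210,236),shaker=(320,335,172,190),jar=(337,355,166,183)).items():
    q=P[v0:v1,u0:u1].reshape(-1,3);q=q[(q[:,2]>.02)&(q[:,2]<.13)];print(n,len(q),q.mean(0),q.max(0),q.min(0))
c=cv2.resize(im[160:280,150:310],None,fx=5,fy=5,interpolation=2);cv2.imwrite("pics/c0.png",c)
E
```

```text
2133 [0.56812816 0.11018262 0.09677634] 0.09677505904874484
((0.5750814080238342, 0.10936565697193146), (0.1495378017425537, 0.2322312444448471), 16.34481430053711) [[ 0.47065732  0.19974726]
 [ 0.5360112  -0.02309847]
 [ 0.67950547  0.01898405]
 [ 0.6141516   0.24182978]]
mug 285 [0.47533172 0.34350902 0.06364165] [0.51063328 0.39922865 0.09747366] [0.42938009 0.29990747 0.02003274]
tin 427 [0.67873393 0.39593103 0.03550909] [0.74529944 0.43869932 0.04724768] [0.63359197 0.35152543 0.0202083 ]
shaker 119 [ 0.49126075 -0.31407856  0.06316806] [ 0.51256494 -0.29993854  0.09406735] [ 0.47343959 -0.33554949  0.0209565 ]
jar 153 [ 0.47971792 -0.38485279  0.0554752 ] [ 0.5064018  -0.36403599  0.06861418] [ 0.45665155 -0.41234948  0.02423782]
```

View pics/c0.png

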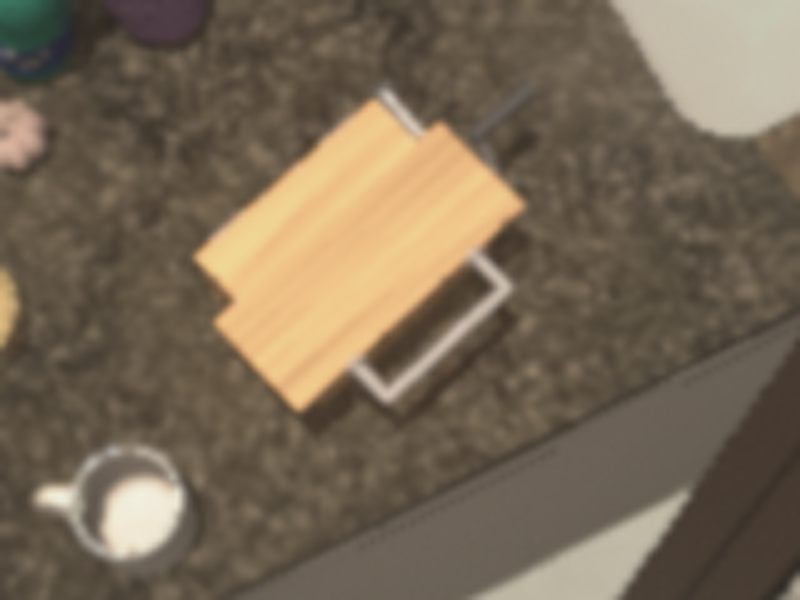

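The crop shows the lid with notched rear corners. The rail runs from crop (388,397) to (508,288), which is full-frame (227.6,239.4) to (251.6,217.6). The thumb bar is just visible near (510,105) in the crop.

```bash
cat >> h.py <<'E'
yaw=np.deg2rad(16.34);bx=np.array([np.cos(yaw),np.sin(yaw),0]);by=np.array([-bx[1],bx[0],0])
org=np.array([.5777,.1101,0])
def B(x,y,z): return org+x*bx+y*by+np.array([0,0,z])
def rail(th): return B(.0625-.176*np.cos(th)-.005*np.sin(th)*-1*-1*-1 if 0 else .0625-.176*np.cos(th)+.005*np.sin(th),0,.087+.176*np.sin(th)+.005*np.cos(th))
def thumb(s): 
    a=np.deg2rad(70)+s; return B(-.0285+.055*np.cos(a),-.151,.047+.055*np.sin(a))
def slides(pts,s=None):
    T=tool(s); return [np.round((T[:3,:3].T@(np.array(p)-T[:3,3]))*100,2).tolist() for p in pts]
def tip(p): return np.array(p)-[0,0,ctrl.tcp_to_grasp]
E
python3 - <<'E'
from h import *
print(rail(0),rail(1.72),thumb(0),thumb(1.52))
i=ctrl.camera_info("top");M=np.linalg.inv(i["camera_from_world"])
xy=cv2.undistortPoints(np.array([[[227.6,239.4]],[[251.6,217.6]],[[150+510/5,160+105/5]]]),i["K"],i["D"]).reshape(-1,2)
for q in xy:
    r=M[:3,:3]@[*q,1];print(M[:3,3]+r*(.095-M[2,3])/r[2])
print(project("top",[rail(0),B(.0625-.14,.115,.092),B(.0625-.14,-.115,.092),thumb(0)]))
print(slides([[.48,-.30,.25],rail(0)+[0,0,.13]]))
E
```

```text
[0.46878437 0.07816828 0.092     ] [0.6675261  0.13643508 0.26030135] [ 0.61088429 -0.03752682  0.09868309] [ 0.54421793 -0.05707196  0.06841103]
[0.45067367 0.13584236 0.095     ]
[0.48444103 0.02055355 0.095     ]
[ 0.613087   -0.04720449  0.095     ]
[[239.57515422 228.3506073 ]
 [209.6864047  242.43481741]
 [255.47722188 201.21503778]
 [249.98916064 182.20461818]]
[[30.75, -19.92, -1.94], [45.76, -54.64, 0.94]]
```

```bash
python3 -m inch '[{"slide":[30.75,-19.92,-1.94],"turn":-1.418,"grip":2.4},{"slide":[30.75,-19.92,-1.94],"turn":-1.418,"grip":2.4},{"slide":[30.75,-19.92,-1.94],"turn":-1.418,"grip":2.4},{"slide":[30.75,-19.92,-1.94],"turn":-1.418,"grip":2.4},{"slide":[30.75,-19.92,-1.94],"turn":-1.418,"grip":2.4},{"slide":[30.75,-19.92,-1.94],"turn":-1.418,"grip":2.4},{"slide":[30.75,-19.92,-1.94],"turn":-1.418,"grip":2.4},{"slide":[30.75,-19.92,-1.94],"turn":-1.418,"grip":2.4},{"slide":[45.76,-54.64,0.94],"turn":-1.418,"grip":2.4},{"slide":[45.76,-54.64,0.94],"turn":-1.418,"grip":2.4},{"slide":[45.76,-54.64,0.94],"turn":-1.418,"grip":2.4},{"slide":[45.76,-54.64,0.94],"turn":-1.418,"grip":2.4},{"slide":[45.76,-54.64,0.94],"turn":-1.418,"grip":2.4},{"slide":[45.76,-54.64,0.94],"turn":-1.418,"grip":2.4},{"slide":[45.76,-54.64,0.94],"turn":-1.418,"grip":2.4},{"slide":[45.76,-54.64,0.94],"turn":-1.418,"grip":2.4},{"slide":[45.76,-54.64,0.94],"turn":-1.418,"grip":2.4},{"slide":[45.76,-54.64,0.94],"turn":-1.418,"grip":2.4},{"slide":[45.76,-54.64,0.94],"turn":-1.418,"grip":2.4}]' 30
python3 - <<'E'
from h import *
s=ctrl.get_state();T=tool(s);p,d=ctrl.read_camera("wrist");cv2.imwrite("pics/w1.png",p[:,:,::-1])
print(np.rad2deg(np.arctan2(T[1,0],T[0,0])),s["qpos"])
C=T@ctrl.camera_info("wrist")["T_tool_cam"];i=ctrl.camera_info("wrist");Ci=np.linalg.inv(C)
pts=np.array([rail(0),rail(0)+.06*by,rail(0)-.06*by,thumb(0)])
print(cv2.projectPoints(pts,cv2.Rodrigues(Ci[:3,:3])[0],Ci[:3,3],i["K"],i["D"])[0].reshape(-1,2))
print(slides([tip(rail(0))]))
E
```

```text
time: 2.0
eef_pos: [0.469, 0.0768, 0.2218]
tcp_rot: [0.6, 0.8, -0.0, 0.0]
contact_force: [-0.1, 0.4, 0.1]
opening: 0.28
finger_force: 0.0
106.27741894418551 [-5.14759690e-02 -1.58180234e-01  2.06206990e+00 -4.22950957e-04
  1.23789949e+00 -3.35432222e-01]
[[258.24572571 177.58542834]
 [258.15732559 119.41170999]
 [258.32205679 228.58700266]
 [343.14976727 297.47144119]]
[[0.17, 0.01, 14.86]]
```

View pics/w1.png

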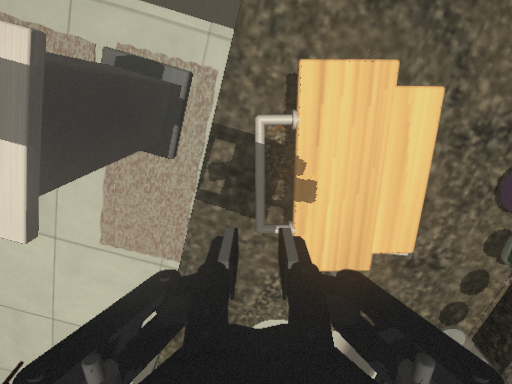

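The wrist view shows the rail at column 260, rows 119 to 230. I predicted column 258, so the fit is within about 2 mm. I'll go down and grip.

```bash
python3 -m inch '[{"slide":[0.2,0.1,5],"turn":0,"grip":2.4},{"slide":[0.2,0.1,10],"turn":0,"grip":2.4},{"slide":[0.2,0.1,13],"turn":0,"grip":2.4},{"slide":[0.2,0.1,14.9],"turn":0,"grip":2.4},{"slide":[0.2,0.1,14.9],"turn":0,"grip":2.4},{"slide":[0.2,0.1,14.9],"turn":0,"grip":2.4},{"slide":[0.2,0.1,14.9],"turn":0,"grip":0},{"slide":[0.2,0.1,14.9],"turn":0,"grip":0},{"slide":[0.2,0.1,14.9],"turn":0,"grip":0},{"slide":[0.2,0.1,14.9],"turn":0,"grip":0},{"slide":[0.2,0.1,14.9],"turn":0,"grip":0}]' 30
python3 - <<'E'
from h import *
s=ctrl.get_state();print(s["eef_pos"],s["contact_force"],s["opening"],s["finger_force"])
th=np.linspace(0,1.72,19)[1:]
T=tool(s)[:3,:3]
for t in th: print(round(t,2),np.round((T.T@(rail(t)-rail(0)))*100,1))
E
```

```text
time: 3.15
eef_pos: [0.4704, 0.0791, 0.0746]
tcp_rot: [0.599, 0.801, -0.0, 0.001]
contact_force: [-3.5, -3.5, 6.5]
opening: 0.103
finger_force: 29.6
[0.47037406 0.07907768 0.07462464] [-3.5214449  -3.50296124  6.50170399] 0.10292903977638135 29.636422991752625
0.1 [-0.   0.1 -1.7]
0.19 [-0.   0.4 -3.3]
0.29 [-0.   0.9 -5. ]
0.38 [-0.   1.5 -6.5]
0.48 [-0.   2.2 -8. ]
0.57 [-0.   3.1 -9.5]
0.67 [ -0.    4.1 -10.8]
0.76 [ -0.    5.3 -12. ]
0.86 [ -0.    6.5 -13.2]
0.96 [ -0.    7.9 -14.1]
1.05 [ -0.    9.3 -15. ]
1.15 [ -0.   10.8 -15.7]
1.24 [ -0.   12.4 -16.3]
1.34 [ -0.   14.  -16.7]
1.43 [ -0.1  15.7 -17. ]
1.53 [ -0.1  17.4 -17.1]
1.62 [ -0.1  19.1 -17. ]
1.72 [ -0.1  20.7 -16.8]
```

```bash
python3 -m inch '[{"slide":[0,0.0,-0.8],"turn":0,"grip":0},{"slide":[0,0.1,-1.7],"turn":0,"grip":0},{"slide":[0,0.2,-2.5],"turn":0,"grip":0},{"slide":[0,0.4,-3.3],"turn":0,"grip":0},{"slide":[0,0.6,-4.2],"turn":0,"grip":0},{"slide":[0,0.9,-5],"turn":0,"grip":0},{"slide":[0,1.2,-5.8],"turn":0,"grip":0},{"slide":[0,1.5,-6.5],"turn":0,"grip":0},{"slide":[0,2.2,-8],"turn":0,"grip":0},{"slide":[0,3.1,-9.5],"turn":0,"grip":0},{"slide":[0,4.1,-10.8],"turn":0,"grip":0},{"slide":[0,5.3,-12],"turn":0,"grip":0},{"slide":[0,6.5,-13.2],"turn":0,"grip":0},{"slide":[0,6.5,-13.2],"turn":0,"grip":0}]'
python3 - <<'E'
from h import *
s=ctrl.get_state();e=s["eef_pos"]+[0,0,.0187];print(e,rail(.86),s["contact_force"],s["opening"],s["finger_force"],s["qpos"])
E
```

```text
time: 4.55
eef_pos: [0.5315, 0.0975, 0.2092]
tcp_rot: [0.599, 0.801, -0.002, -0.0]
contact_force: [-9.5, -6.5, 11.1]
opening: 0.1
finger_force: 30.2
[0.53154909 0.09747832 0.22788193] [0.53112078 0.09644398 0.22364248] [-9.52114052 -6.49227505 11.0693097 ] 0.10017717267677329 30.217613875865936 [-0.00534254  0.01073334  1.92733486 -0.00250423  1.20616251 -0.29046121]
```

```bash
python3 -m inch '[{"slide":[0,1.4,-0.8],"turn":0,"grip":0},{"slide":[0,2.8,-1.6],"turn":0,"grip":0},{"slide":[0,4.3,-2.3],"turn":0,"grip":0},{"slide":[0,5.9,-2.9],"turn":0,"grip":0},{"slide":[0,7.5,-3.3],"turn":0,"grip":0},{"slide":[0,9.2,-3.6],"turn":0,"grip":0},{"slide":[0,10.9,-3.7],"turn":0,"grip":0},{"slide":[0,12.6,-3.6],"turn":0,"grip":0},{"slide":[0,13.4,-3.5],"turn":0,"grip":0},{"slide":[0,14.2,-3.3],"turn":0,"grip":0},{"slide":[0,14.2,-3.3],"turn":0,"grip":0},{"slide":[0,14.2,-3.3],"turn":0,"grip":0},{"slide":[0,14.2,-3.3],"turn":0,"grip":0}]'
python3 - <<'E'
from h import *
s=ctrl.get_state();e=s["eef_pos"]+[0,0,.0187];print(e,rail(1.72),s["contact_force"],s["opening"],s["finger_force"],s["qpos"])
h=B(.0625,0,.087);v=e-h;print("est lid",np.pi-np.arctan2(v[2],v@bx))
E
```

```text
time: 5.85
eef_pos: [0.6687, 0.1387, 0.2424]
tcp_rot: [0.599, 0.8, 0.002, 0.001]
contact_force: [-2.3, -1.9, 9.7]
opening: 0.1
finger_force: 32.7
[0.66870972 0.13869362 0.26113763] [0.6675261  0.13643508 0.26030135] [-2.27741035 -1.93697029  9.66861815] 0.1000556934688502 32.74989366531372 [ 5.58248267e-02  2.93578260e-01  1.54731506e+00  1.10974778e-03
  1.29683225e+00 -2.29928118e-01]
est lid 1.7574054215947434
```

The lid is at its stop. I'll release the rail, lift clear and move above the thumb bar.

```bash
python3 -m inch '[{"slide":[0,0,0],"turn":0,"grip":2.6},{"slide":[0,0,0],"turn":0,"grip":2.6},{"slide":[0,0,0],"turn":0,"grip":2.6},{"slide":[0,0,-1],"turn":0,"grip":2.6},{"slide":[0,0,-3],"turn":0,"grip":2.6},{"slide":[0,0,-5.5],"turn":0,"grip":2.6},{"slide":[0,0,-5.5],"turn":0,"grip":2.6}]'
python3 - <<'E'
from h import *
p,d=ctrl.read_camera("top");cv2.imwrite("pics/t2.png",cv2.resize(p[140:280,150:310,::-1],None,fx=4,fy=4))
s=ctrl.get_state();print(s["contact_force"],slides([thumb(.05)+[0,0,.10]]))
E
```

```text
time: 6.55
eef_pos: [0.6699, 0.1382, 0.2985]
tcp_rot: [0.6, 0.8, 0.003, 0.003]
contact_force: [0.6, -0.1, 0.9]
opening: 0.307
finger_force: 0.0
[0.07251122 0.00596347 0.51417993] [[-15.21, -10.84, 9.6]]
```

View pics/t2.png

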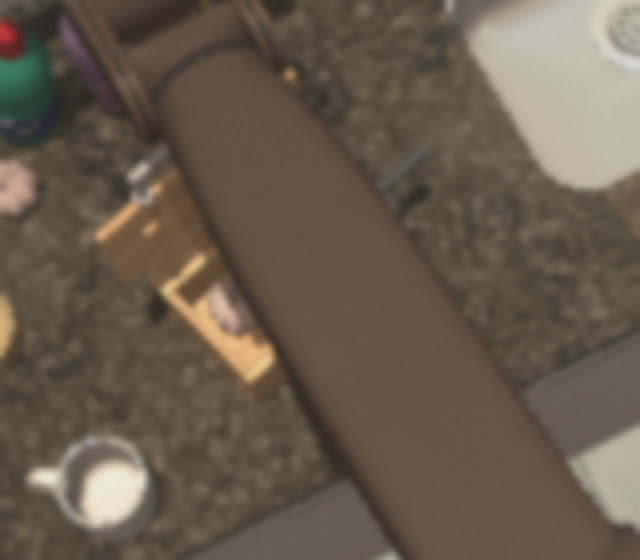

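The lid is standing open by itself with the garlic visible. The thumb bar is at crop (385–428, 152–190), full-frame about (250,182), as predicted.

```bash
python3 -m inch '[{"slide":[-3.8,-4.5,0],"turn":0,"grip":4},{"slide":[-7.6,-8,0],"turn":0,"grip":4},{"slide":[-11.4,-10.8,0],"turn":0,"grip":4},{"slide":[-15.4,-10.8,0],"turn":0,"grip":4},{"slide":[-15.4,-10.8,4.8],"turn":0,"grip":4},{"slide":[-15.4,-10.8,9],"turn":0,"grip":4},{"slide":[-15.4,-10.8,9],"turn":0,"grip":4},{"slide":[-15.4,-10.8,9],"turn":0,"grip":4}]'
python3 - <<'E'
from h import *
s=ctrl.get_state();T=tool(s);p,d=ctrl.read_camera("wrist");cv2.imwrite("pics/w3.png",p[:,:,::-1])
i=ctrl.camera_info("wrist");Ci=np.linalg.inv(T@i["T_tool_cam"])
pts=np.array([thumb(0)-.03*by,thumb(0)+.03*by,thumb(.1)-.03*by,thumb(.1)+.03*by])
print(cv2.projectPoints(pts,cv2.Rodrigues(Ci[:3,:3])[0],Ci[:3,3],i["K"],i["D"])[0].reshape(-1,2))
print(slides([tip(thumb(0)),tip(thumb(0.1))]))
E
```

```text
time: 7.4
eef_pos: [0.6069, -0.0399, 0.2017]
tcp_rot: [0.6, 0.8, -0.001, -0.002]
contact_force: [0.4, -0.5, 0.3]
opening: 0.472
finger_force: 0.0
[[262.89027505 214.40287516]
 [263.20855968 155.13341138]
 [257.62598389 215.06591347]
 [257.54660822 155.48303276]]
[[0.18, 0.3, 12.42], [0.18, -0.22, 12.25]]
```

View pics/w3.png

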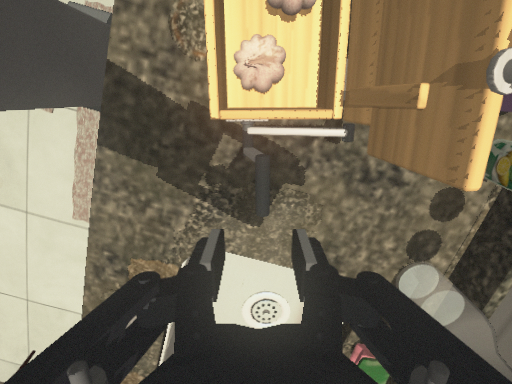

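The wrist view shows the thumb bar at column 262, rows 155–215, so the stay is near 0. It sits between the fingers, so I'll go down and grip it.

```bash
python3 -m inch '[{"slide":[0.2,0.25,4.5],"turn":0,"grip":4},{"slide":[0.2,0.25,9],"turn":0,"grip":4},{"slide":[0.2,0.25,11.5],"turn":0,"grip":4},{"slide":[0.2,0.25,12.3],"turn":0,"grip":4},{"slide":[0.2,0.25,12.3],"turn":0,"grip":4},{"slide":[0.2,0.25,12.3],"turn":0,"grip":0},{"slide":[0.2,0.25,12.3],"turn":0,"grip":0},{"slide":[0.2,0.25,12.3],"turn":0,"grip":0},{"slide":[0.2,0.25,12.3],"turn":0,"grip":0},{"slide":[0.2,0.25,12.3],"turn":0,"grip":0},{"slide":[0.2,0.25,12.3],"turn":0,"grip":0}]' 30
python3 - <<'E'
from h import *
s=ctrl.get_state();e=s["eef_pos"]+[0,0,.0187];print(e,thumb(0),thumb(.1),s["opening"],s["finger_force"])
T=tool(s)[:3,:3]
for t in np.linspace(0,1.54,15)[1:]: print(round(t,2),np.round((T.T@(thumb(t)-thumb(0)))*100,2))
E
```

```text
time: 8.55
eef_pos: [0.6118, -0.038, 0.083]
tcp_rot: [0.599, 0.8, 0.001, 0.003]
contact_force: [1.2, 0.2, 6.5]
opening: 0.148
finger_force: 29.5
[ 0.61181934 -0.03798453  0.10170518] [ 0.61088429 -0.03752682  0.09868309] [ 0.60584282 -0.03900487  0.10030287] 0.14802588147409274 29.456662237644196
0.11 [-0.   -0.58 -0.18]
0.22 [-0.   -1.17 -0.29]
0.33 [-0.   -1.77 -0.34]
0.44 [-0.   -2.38 -0.32]
0.55 [-0.   -2.98 -0.24]
0.66 [-0.   -3.56 -0.09]
0.77 [ 0.   -4.13  0.13]
0.88 [ 0.   -4.67  0.4 ]
0.99 [ 0.   -5.17  0.73]
1.1 [ 0.   -5.64  1.12]
1.21 [ 0.   -6.06  1.55]
1.32 [ 0.01 -6.43  2.03]
1.43 [ 0.01 -6.75  2.54]
1.54 [ 0.01 -7.01  3.09]
```

```bash
python3 -m inch '[{"slide":[0,-0.6,-0.2],"turn":0,"grip":0},{"slide":[0,-1.2,-0.3],"turn":0,"grip":0},{"slide":[0,-1.8,-0.3],"turn":0,"grip":0},{"slide":[0,-2.4,-0.3],"turn":0,"grip":0},{"slide":[0,-3,-0.2],"turn":0,"grip":0},{"slide":[0,-3.6,-0.1],"turn":0,"grip":0},{"slide":[0,-4.1,0.1],"turn":0,"grip":0},{"slide":[0,-4.7,0.4],"turn":0,"grip":0},{"slide":[0,-5.2,0.7],"turn":0,"grip":0},{"slide":[0,-5.6,1.1],"turn":0,"grip":0},{"slide":[0,-6.1,1.6],"turn":0,"grip":0},{"slide":[0,-6.4,2],"turn":0,"grip":0},{"slide":[0,-6.8,2.5],"turn":0,"grip":0},{"slide":[0,-7,3.1],"turn":0,"grip":0},{"slide":[0,-7,3.3],"turn":0,"grip":0},{"slide":[0,-7,3.3],"turn":0,"grip":0},{"slide":[0,-7,3.3],"turn":0,"grip":0},{"slide":[0,-7,3.3],"turn":0,"grip":0}]'
python3 - <<'E'
from h import *
s=ctrl.get_state();e=s["eef_pos"]+[0,0,.0187];print(e,thumb(1.52),s["contact_force"])
v=e-B(-.0285,-.151,.047);print("stay",np.arctan2(v[2],v@bx)-np.deg2rad(70))
E
```

```text
time: 10.35
eef_pos: [0.5474, -0.0579, 0.0539]
tcp_rot: [0.6, 0.8, 0.002, 0.004]
contact_force: [-0.2, 4.7, 26.1]
opening: 0.149
finger_force: 32.4
[ 0.54739106 -0.05793405  0.07263846] [ 0.54421793 -0.05707196  0.06841103] [-0.18311741  4.65959827 26.10795384]
stay 1.4280566767687009
```

```bash
python3 -m inch '[{"slide":[0,0,0],"turn":0,"grip":4},{"slide":[0,0,0],"turn":0,"grip":4},{"slide":[0,0,0],"turn":0,"grip":4},{"slide":[0,0,-2],"turn":0,"grip":4},{"slide":[0,0,-6],"turn":0,"grip":4},{"slide":[0,0,-11],"turn":0,"grip":4},{"slide":[0,0,-14],"turn":0,"grip":4},{"slide":[0,0,-14],"turn":0,"grip":4},{"slide":[0,0,-14],"turn":0,"grip":4}]'
python3 - <<'E'
from h import *
s=ctrl.get_state();T=tool(s);p,d=ctrl.read_camera("wrist");cv2.imwrite("pics/w4.png",p[:,:,::-1])
i=ctrl.camera_info("wrist");Ci=np.linalg.inv(T@i["T_tool_cam"])
def st(s): a=np.deg2rad(10)+s; return B(-.0285+.105*np.cos(a),-.104,.047+.105*np.sin(a))
pts=np.array([f(x) for f in(thumb,st) for x in(1.52,1.42,1.3)])
print(cv2.projectPoints(pts,cv2.Rodrigues(Ci[:3,:3])[0],Ci[:3,3],i["K"],i["D"])[0].reshape(-1,2))
P=cloud("wrist",d,T);Q=(P-org)@np.array([bx,by,[0,0,1]]).T
m=(Q[...,1]<-.125)&(Q[...,1]>-.178)&(abs(Q[...,0]+.06)<.06)&(Q[...,2]>.05)&(Q[...,2]<.12);print("thumb",m.sum(),np.median(Q[m],0),Q[m].max(0))
m=(Q[...,1]<-.095)&(Q[...,1]>-.115)&(abs(Q[...,0]+.03)<.07)&(Q[...,2]>.135)&(Q[...,2]<.18);print("tip",m.sum(),np.median(Q[m],0) if m.any() else 0)
print(slides([tip(rail(1.72))+[0,0,.06],tip(rail(1.72))]))
E
```

```text
time: 11.25
eef_pos: [0.5415, -0.0572, 0.1861]
tcp_rot: [0.6, 0.8, -0.0, -0.001]
contact_force: [0.5, -0.2, -0.0]
opening: 0.467
finger_force: 0.0
[[260.80702008 183.03578448]
 [263.2352246  184.51475286]
 [266.90070623 186.24776394]
 [318.08661337 153.08550475]
 [333.90856398 153.33955648]
 [352.33639288 153.25689776]]
thumb 849 [-0.07519894 -0.14278048  0.0741306 ] [-0.02513607 -0.12500331  0.07796431]
tip 478 [-0.04073248 -0.1029728   0.15637415]
[[15.03, 17.55, -11.72], [15.01, 17.57, -5.72]]
```

View pics/w4.png

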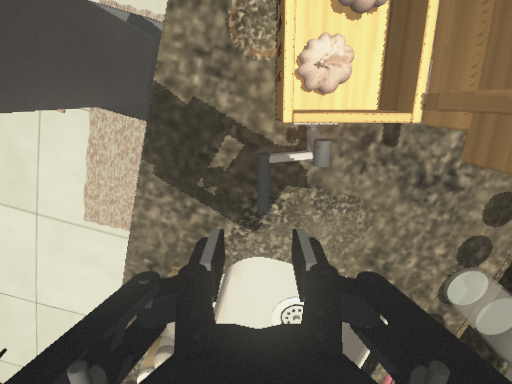

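The stay is up: the tip pin is at about column 322, against a predicted 318 at the stop. Now back to the rail.

```bash
python3 -m inch '[{"slide":[0,0,-5],"turn":0,"grip":4},{"slide":[0,0,-10],"turn":0,"grip":4},{"slide":[1.5,1.7,-12],"turn":0,"grip":4},{"slide":[4.5,5.3,-12],"turn":0,"grip":4},{"slide":[7.5,8.8,-12],"turn":0,"grip":4},{"slide":[10.5,12.3,-12],"turn":0,"grip":4},{"slide":[13.5,15.8,-12],"turn":0,"grip":4},{"slide":[15,17.6,-12],"turn":0,"grip":4},{"slide":[15,17.6,-12],"turn":0,"grip":4},{"slide":[15,17.6,-12],"turn":0,"grip":4},{"slide":[15,17.6,-9],"turn":0,"grip":4},{"slide":[15,17.6,-6],"turn":0,"grip":4},{"slide":[15,17.6,-5.7],"turn":0,"grip":4},{"slide":[15,17.6,-5.7],"turn":0,"grip":4},{"slide":[15,17.6,-5.7],"turn":0,"grip":0},{"slide":[15,17.6,-5.7],"turn":0,"grip":0},{"slide":[15,17.6,-5.7],"turn":0,"grip":0},{"slide":[15,17.6,-5.7],"turn":0,"grip":0},{"slide":[15,17.6,-5.7],"turn":0,"grip":0},{"slide":[15,17.6,-5.7],"turn":0,"grip":0}]' 40
python3 - <<'E'
from h import *
s=ctrl.get_state();e=s["eef_pos"]+[0,0,.0187];print(e,rail(1.72),s["contact_force"],s["opening"],s["finger_force"])
T=tool(s)[:3,:3]
for t in np.arange(1.62,.55,-.1): print(round(t,2),np.round((T.T@(rail(t)-rail(1.72)))*100,2))
E
```

```text
time: 13.3
eef_pos: [0.6696, 0.1358, 0.2466]
tcp_rot: [0.599, 0.8, 0.0, 0.001]
contact_force: [-3.1, -1.2, 5.8]
opening: 0.095
finger_force: 39.3
[0.66962984 0.13579335 0.26527111] [0.6675261  0.13643508 0.26030135] [-3.0565873  -1.15895959  5.79556438] 0.09546789247966715 39.275046586990356
1.62 [-0.   -1.75 -0.23]
1.52 [-0.   -3.5  -0.28]
1.42 [ 0.   -5.26 -0.16]
1.32 [ 0.   -6.99  0.14]
1.22 [ 0.   -8.69  0.61]
1.12 [  0.   -10.33   1.25]
1.02 [  0.   -11.9    2.04]
0.92 [ 1.000e-02 -1.338e+01  2.990e+00]
0.82 [ 1.000e-02 -1.476e+01  4.090e+00]
0.72 [ 1.000e-02 -1.602e+01  5.310e+00]
0.62 [ 1.000e-02 -1.716e+01  6.660e+00]
```

```bash
python3 -m inch '[{"slide":[0,-0.9,-0.1],"turn":0,"grip":0},{"slide":[0,-1.75,-0.2],"turn":0,"grip":0},{"slide":[0,-2.6,-0.25],"turn":0,"grip":0},{"slide":[0,-3.5,-0.3],"turn":0,"grip":0},{"slide":[0,-4.4,-0.25],"turn":0,"grip":0},{"slide":[0,-5.3,-0.15],"turn":0,"grip":0},{"slide":[0,-6.1,0],"turn":0,"grip":0},{"slide":[0,-7,0.15],"turn":0,"grip":0},{"slide":[0,-7.85,0.4],"turn":0,"grip":0},{"slide":[0,-8.7,0.6],"turn":0,"grip":0},{"slide":[0,-9.5,0.95],"turn":0,"grip":0},{"slide":[0,-10.3,1.25],"turn":0,"grip":0},{"slide":[0,-11.1,1.65],"turn":0,"grip":0},{"slide":[0,-11.9,2.05],"turn":0,"grip":0},{"slide":[0,-11.9,2.05],"turn":0,"grip":0}]'
python3 - <<'E'
from h import *
s=ctrl.get_state();e=s["eef_pos"]+[0,0,.0187];print(e,rail(1.02),s["contact_force"],s["opening"],s["finger_force"])
E
```

```text
time: 14.8
eef_pos: [0.5525, 0.1009, 0.2213]
tcp_rot: [0.6, 0.8, -0.003, -0.001]
contact_force: [1.7, -7.0, 2.4]
opening: 0.095
finger_force: 42.1
[0.55250427 0.10089025 0.24001635] [0.55337212 0.10296759 0.23958784] [ 1.67271663 -7.01511335  2.43355623] 0.09528255113989997 42.14975416660309
```

```bash
python3 -m inch '[{"slide":[0,-0.75,0.45],"turn":0,"grip":0},{"slide":[0,-1.5,0.95],"turn":0,"grip":0},{"slide":[0,-2.2,1.5],"turn":0,"grip":0},{"slide":[0,-2.85,2.05],"turn":0,"grip":0},{"slide":[0,-3.5,2.65],"turn":0,"grip":0},{"slide":[0,-4.1,3.25],"turn":0,"grip":0},{"slide":[0,-4.7,3.95],"turn":0,"grip":0},{"slide":[0,-5.0,4.25],"turn":0,"grip":0},{"slide":[0,-5.25,4.6],"turn":0,"grip":0},{"slide":[0,-5.35,4.75],"turn":0,"grip":0},{"slide":[0,-5.45,4.9],"turn":0,"grip":0},{"slide":[0,-5.45,4.9],"turn":0,"grip":0},{"slide":[0,-5.45,4.9],"turn":0,"grip":0}]'
python3 - <<'E'
from h import *
s=ctrl.get_state();e=s["eef_pos"]+[0,0,.0187];print(e,rail(.6),s["contact_force"],s["opening"],s["finger_force"])
p,d=ctrl.read_camera("wrist");cv2.imwrite("pics/w5.png",p[:,:,::-1])
E
```

```text
time: 16.1
eef_pos: [0.5032, 0.0863, 0.175]
tcp_rot: [0.6, 0.8, -0.0, 0.002]
contact_force: [2.4, -6.0, 5.5]
opening: 0.1
finger_force: 41.5
[0.50323202 0.08626539 0.19366933] [0.50099282 0.08761111 0.19050375] [ 2.38279713 -5.95987943  5.45669606] 0.09954731463926353 41.51776134967804
```

View pics/w5.png

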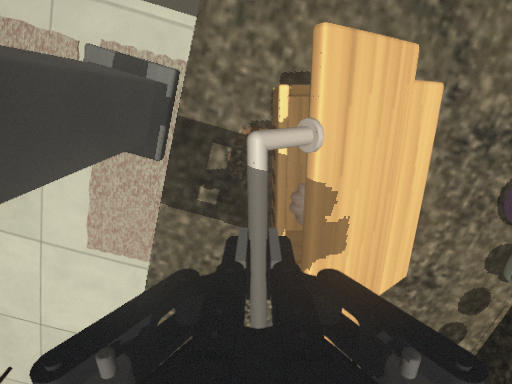

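The rail is held and the lid is near 0.6. I'll ease down a little more and watch for a rise in force.

```bash
python3 -m inch '[{"slide":[0,-0.07,0.1],"turn":0,"grip":0},{"slide":[0,-0.13,0.2],"turn":0,"grip":0},{"slide":[0,-0.13,0.2],"turn":0,"grip":0}]'; python3 -m inch '[{"slide":[0,-0.07,0.1],"turn":0,"grip":0},{"slide":[0,-0.13,0.2],"turn":0,"grip":0},{"slide":[0,-0.13,0.2],"turn":0,"grip":0}]'
```

```text
time: 16.45
eef_pos: [0.5031, 0.0862, 0.1747]
tcp_rot: [0.6, 0.8, 0.001, 0.003]
contact_force: [2.9, -4.3, 9.3]
opening: 0.102
finger_force: 42.0
time: 16.75
eef_pos: [0.503, 0.0861, 0.1744]
tcp_rot: [0.6, 0.8, 0.002, 0.004]
contact_force: [1.9, -3.7, 13.9]
opening: 0.097
finger_force: 42.4
```

The force is rising with no travel, so the lid is seated on the tip. I'll ease off, release and go up.

```bash
python3 -m inch '[{"slide":[0,0.1,-0.25],"turn":0,"grip":0},{"slide":[0,0.1,-0.25],"turn":0,"grip":2.3},{"slide":[0,0.1,-0.25],"turn":0,"grip":2.3},{"slide":[0,0.1,-0.25],"turn":0,"grip":2.3},{"slide":[0,0.1,-0.25],"turn":0,"grip":2.3},{"slide":[0,0.1,-1.5],"turn":0,"grip":2.3},{"slide":[0,0.1,-4],"turn":0,"grip":2.3},{"slide":[0,0.1,-8],"turn":0,"grip":2.3},{"slide":[0,0.1,-12],"turn":0,"grip":2.3},{"slide":[0,0,-12],"turn":0,"grip":2.3},{"slide":[0,0,-12],"turn":0,"grip":2.3}]'
python3 - <<'E'
from h import *
s=ctrl.get_state();T=tool(s);p,d=ctrl.read_camera("wrist");cv2.imwrite("pics/w6.png",p[:,:,::-1])
P=cloud("wrist",d,T);Q=(P-org)@np.array([bx,by,[0,0,1]]).T
m=(abs(Q[...,1])<.1)&(Q[...,0]>-.04)&(Q[...,0]<.05)&(Q[...,2]>.1)&(Q[...,2]<.22)
q=Q[m];c=np.polyfit(q[:,0],q[:,2],1);print(m.sum(),"lid",-np.arctan(c[0]))
E
```

```text
time: 17.85
eef_pos: [0.5006, 0.0868, 0.2925]
tcp_rot: [0.599, 0.8, 0.001, 0.001]
contact_force: [-0.5, 0.6, -0.6]
opening: 0.268
finger_force: 0.0
10471 lid 0.5999943402920338
```

View pics/w6.png

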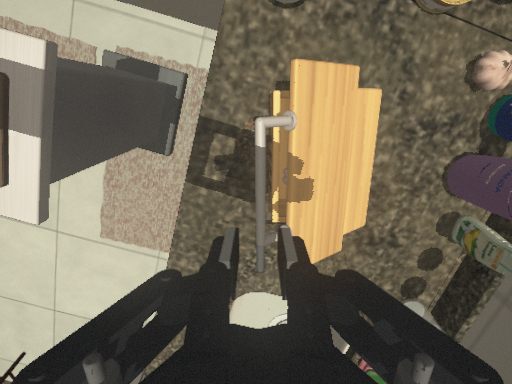

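The lid rests at 0.600 rad on the stay and the gripper is clear above it. Handing in.

```bash
python3 -c "
from plant import ctrl
print(ctrl.sign_off())"
```

```text
the job is handed in; nothing more can be done
None
```

I handed the job in at about 18 s: the lid is propped on the raised stay (measured at 0.600 rad just before), the gripper is clear, and I didn't go near the mug, tin, shaker or jar; the sign-off gave no verdict.

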